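# Line up the spice tins with a ruler

## Task

Three spice tins stand out of line on the bare front part of the pine shelf board. Take the wooden ruler by its grip and, with its straight edge, push the tins back onto the painted blue strip so that they stand upright in one straight row parallel to the board's front edge, each wholly on the strip; never touch the tins with the gripper or arm. Then lay the ruler flat on the bare wood at the front of the board, clear of the blue strip, and leave everything else where it stands.

Things in the scene. Friction and masses are not known exactly. Their poses are not given: they have to be found in the camera images.
- shelf: fixed rough-pine board on the worktop, 360 mm deep (its x, front edge to back), 760 mm long (its y, to the left), turned up to 0.13 rad. Origin: centre of its underside; top at z = +20 mm. Lips (top at z = +38 mm) at the back and both ends, none in front. A flush blue strip runs along its whole length from x = +10 to +110 mm; the wood in front of it (x = -180 to +10 mm) is bare.
- strip_mid (a point): point on the board's top surface, midway along and midway across the blue strip (strip 100 mm wide, so its front edge is 50 mm nearer the front); axes as the board's
- ruler: wooden ruler: bar 200 mm (its y) x 60 mm (x) x 12 mm thick, ticks along its working edge; upright dark grip post 28 x 28 mm, top 63 mm above the bar's underside. Origin: at the underside, below the post's centre. Working edge (upright face) at x = +45 mm, rear edge at x = -15 mm. 180 g. Starts flat on the bare wood right of the tins, working edge to the back within 0.4 rad of square to the board.
- tin_red: closed round spice tin, aluminium with a red lid, 52 mm diameter, 70 mm tall, about 220 g (varies); slides upright when pushed near its foot. Origin: centre of its underside, z up its axis. The three tins start side by side on the bare wood, about 68 mm apart (up to 150 mm between outer centres), at uneven depths, in any order.
- tin_yellow: closed round spice tin, aluminium with a yellow lid, 52 mm diameter, 70 mm tall, about 220 g (varies); slides upright when pushed near its foot. Origin: centre of its underside, z up its axis. The three tins start side by side on the bare wood, about 68 mm apart (up to 150 mm between outer centres), at uneven depths, in any order.
- tin_green: closed round spice tin, aluminium with a green lid, 52 mm diameter, 70 mm tall, about 220 g (varies); slides upright when pushed near its foot. Origin: centre of its underside, z up its axis. The three tins start side by side on the bare wood, about 68 mm apart (up to 150 mm between outer centres), at uneven depths, in any order.
- idli_stand: steel idli stand: three round plates of 124 mm diameter on a rod, 188 mm tall, on the left of the board. Origin: centre of its underside. To be left alone.
- teacup: white ceramic teacup with a handle, 72 mm across, 62 mm tall, on the board's right rear. Origin: centre of its underside. To be left alone.
- measuring_cup: pink plastic measuring cup with a handle, 74 mm across, 80 mm tall, on the board's right rear. Origin: centre of its underside. To be left alone.
- glass_jar: closed glass jar with a steel screw lid, 72 mm across, 115 mm tall, on the board's right rear. Origin: centre of its underside. To be left alone.
- pan_lid: aluminium saucepan lid with a black knob, 130 mm across, 40 mm tall, lying on the board's left front. Origin: centre of its underside. To be left alone.
- tumbler: steel tumbler, 72 mm across, 95 mm tall, on the worktop in front and to the right. Origin: centre of its underside. To be left alone.
Mind the look-alikes: they are no part of the job. Several things have the shape of the ruler; the one meant has the colours described above. What is shaped like the tin_green but black is not meant.

How it is judged:
On the way, in this order (a step that is already met when the one before it is completed fails the run):
1. the ruler touches a tin ((contact force between ruler and tin_red above 0.2 N or contact force between ruler and tin_yellow above 0.2 N or contact force between ruler and tin_green above 0.2 N)), for 0.02 s.
2. the three tins stand upright in a straight row on the blue strip (((x of tin_red in the frame of shelf between 0.034 and 0.046 m and x of tin_yellow in the frame of shelf between 0.034 and 0.046 m and x of tin_green in the frame of shelf between 0.034 and 0.046 m) or (x of tin_red in the frame of shelf between 0.037 and 0.049 m and x of tin_yellow in the frame of shelf between 0.037 and 0.049 m and x of tin_green in the frame of shelf between 0.037 and 0.049 m) or (x of tin_red in the frame of shelf between 0.04 and 0.052 m and x of tin_yellow in the frame of shelf between 0.04 and 0.052 m and x of tin_green in the frame of shelf between 0.04 and 0.052 m) or (x of tin_red in the frame of shelf between 0.043 and 0.055 m and x of tin_yellow in the frame of shelf between 0.043 and 0.055 m and x of tin_green in the frame of shelf between 0.043 and 0.055 m) or (x of tin_red in the frame of shelf between 0.046 and 0.058 m and x of tin_yellow in the frame of shelf between 0.046 and 0.058 m and x of tin_green in the frame of shelf between 0.046 and 0.058 m) or (x of tin_red in the frame of shelf between 0.049 and 0.061 m and x of tin_yellow in the frame of shelf between 0.049 and 0.061 m and x of tin_green in the frame of shelf between 0.049 and 0.061 m) or (x of tin_red in the frame of shelf between 0.052 and 0.064 m and x of tin_yellow in the frame of shelf between 0.052 and 0.064 m and x of tin_green in the frame of shelf between 0.052 and 0.064 m) or (x of tin_red in the frame of shelf between 0.055 and 0.067 m and x of tin_yellow in the frame of shelf between 0.055 and 0.067 m and x of tin_green in the frame of shelf between 0.055 and 0.067 m) or (x of tin_red in the frame of shelf between 0.058 and 0.07 m and x of tin_yellow in the frame of shelf between 0.058 and 0.07 m and x of tin_green in the frame of shelf between 0.058 and 0.07 m) or (x of tin_red in the frame of shelf between 0.061 and 0.073 m and x of tin_yellow in the frame of shelf between 0.061 and 0.073 m and x of tin_green in the frame of shelf between 0.061 and 0.073 m) or (x of tin_red in the frame of shelf between 0.064 and 0.076 m and x of tin_yellow in the frame of shelf between 0.064 and 0.076 m and x of tin_green in the frame of shelf between 0.064 and 0.076 m) or (x of tin_red in the frame of shelf between 0.067 and 0.079 m and x of tin_yellow in the frame of shelf between 0.067 and 0.079 m and x of tin_green in the frame of shelf between 0.067 and 0.079 m) or (x of tin_red in the frame of shelf between 0.07 and 0.082 m and x of tin_yellow in the frame of shelf between 0.07 and 0.082 m and x of tin_green in the frame of shelf between 0.07 and 0.082 m) or (x of tin_red in the frame of shelf between 0.073 and 0.085 m and x of tin_yellow in the frame of shelf between 0.073 and 0.085 m and x of tin_green in the frame of shelf between 0.073 and 0.085 m)) and angle between each of tin_red, tin_yellow, tin_green's own z axis and vertical below 0.1 rad), for 0.2 s.
At the end, for the whole second after the job is handed in: All three tins upright (0.1 rad), at rest, on the blue strip (2 mm overhang allowed), depths across the board within 9 mm of one another (over 12 mm always fails); the ruler flat (0.08 rad), at rest on the board, its origin at least 40 mm in front of the board's centre line (all of step 2 and linear speed of each of tin_red, tin_yellow, tin_green, ruler below 0.02 m/s and angle between ruler's own z axis and vertical below 0.08 rad and z of ruler in the frame of shelf between 0.015 and 0.026 m and x of ruler in the frame of shelf between -0.19 and -0.04 m and y of ruler in the frame of shelf between -0.38 and 0.38 m); the robot touches nothing.
It fails at once if the gripper or arm touches a tin (contact force between any of the fingers, the arm and tin_red above 0.5 N or contact force between any of the fingers, the arm and tin_yellow above 0.5 N or contact force between any of the fingers, the arm and tin_green above 0.5 N).
It fails at once if a tin is tipped over (angle between any of tin_red, tin_yellow, tin_green's own z axis and vertical above 0.5 rad).
It fails at once if a bystander is moved by more than 20 mm or tipped (distance of any of idli_stand, teacup, measuring_cup, glass_jar, pan_lid, tumbler from where it was at the start of the episode above 0.02 m or angle between any of idli_stand, teacup, measuring_cup, glass_jar, pan_lid, tumbler's own z axis and vertical above 0.3 rad).
It also fails if it takes over 45 s, if anything falls off the work surface, if the arm or the gripper's body presses on something with over 40 N, if the wrist force passes 120 N, or if a joint passes its speed limit or range.

## Robot

A 6-joint arm with a two-finger parallel gripper is mounted at the origin on the work surface. World frame = base frame: x ahead of the robot, y to its left, z up, the work surface at z = 0. Lengths are in m, angles in rad, forces in N, time in s.
With the tool pointing down it reaches from about 0.35 to 0.975 m from the base axis. Payload 4.9 kg.
Tool frame: the origin (TCP) lies on the mounting face of the last link; the fingertips stand 173 mm ahead of it and the grasp point (between the pads) lies 155 mm ahead of it; x points along the fingers, z is the direction in which the jaws open and shut, and the axes are right-handed (so a half turn about x gives the same grasp; the last joint's range is limited). The gripper opens to 85 mm and grips with 20 to 120 N. Pads are 22 mm wide; open, the fingers measure 114 mm over their backs; the gripper's body (76 mm by 85 mm) begins 54 mm behind the grasp point. The pads swing forward as they close: fully open they stand 13 mm farther back than shut.
Start: joints at [-1.406, 0.053, 1.613, -0, 1.476, -0.119], TCP at [0.175, -0.6, 0.405] pointing down, gripper open.
Joint ranges: [-3.01, 3.01], [-1.01, 2.22], [0.06, 2.58], [-1.02, 4.17], [0.09, 2.62], [-3.14, 3.14]. Speed limits (rad/s): [2.57, 2.57, 3.14, 3.14, 3.14, 3.14].

## Interface

Orientations are given as a rotation vector (axis times angle).
In Python, from station import get_obs, get_image, get_calibration, finish_job, look_for, masks_of, tip_of gives the robot as it stands.
- The arm moves only by the tool carry_out, never from a script. Its argument "increments" is a list of rows, each a list of 3 entries, a list of its own where there are three numbers: the turn, a rotation vector about the world's x, y, z in units of 0.1 rad (1.0 is 0.1 rad), then the shift along the world's x, y, z in units of 20 mm (1.0 is 20 mm), then the opening, from 0 (shut) to 1 (fully open). A call has 1 to 8 rows; each row shifts and turns the pose as measured when the row begins; what a row does not reach is not made up. A row lasts 1/10 s, in which the tool goes at most 50 mm and 8.59 degrees, less where a joint would pass 70% of its speed; a pose out of reach is approached as far as the arm can. A call with a number of a shift or a turn outside -1 to 1 is refused whole. A call with a gripper value outside its range is refused whole. The fingers move at their own pace and stop on an object; "squeeze" is the grip in N (left out, the last holds). Time passes only in rows, so rows that do not move let the fingers close. It gives the time, the measured TCP pose, the force and the opening at its end, in the units of the state.
- get_obs(): the state, without advancing time (a new reading comes with each control period).
- get_image(name): name is "scene" or "top"; returns (picture, depth): 420x560x3 uint8, blue, green, red; 420x560 float32, m along the optical axis (not along the pixel's ray), 0 where there is no reading.
- get_calibration(name): a dict with "fx", "fy", "cx", "cy" (pixels), "position" and "orientation" of the camera in the world. Camera axes: x right, y down, z forward; pixel columns grow to the right and rows downward; lengths in m; the calibration is good to about 2 mm. A picture is of the moment at which its call begins. get_calibration takes no time and is no camera call.
- finish_job(): hands the job in, once; it reports no verdict.
Trained networks look in the newest picture that a camera, given by its name, has taken for a name from the list of things; names that differ only in an ending like _2 or _b are one class to them, and where a whole thing is asked for, a point or a joint stands for the part that bears it (a point fixed in the world has none). Each returns a list of dicts, best first, with "p" (0 to 1); they miss things now and then, are a little off and sometimes report something else, mostly with a low value. They report only what shows in the picture. A call takes as long as a camera call. They do not tell look-alikes from the thing itself.
- look_for(camera, query): "centre" ([column, row] in pixels, amid what is visible of it).
- masks_of(camera, query): "region" (420x560 bool, what is visible of it) and "centre" ([column, row] in pixels, amid what is visible of it).
- tip_of(camera, query): "centre" ([column, row] in pixels: a listed point, or the origin of a listed thing).
The state is a dict: "t": time; "q": joint angles; "dq": joint speeds; "effort": joint torques, N m; "tool_pos": TCP position; "tool_rot": TCP orientation; "contact_force": force on the tool from outside, world axes, zero at the start; "wrist_torque": the same for the moment, N m; "opening": finger opening in m.
Only numpy, scipy, OpenCV 4.12 (cv2) and the standard library are available. Lean on these libraries where they do the work, as an engineer would, in place of code of your own. Each camera call takes 0.05 s, during which the arm holds its last target.

## Working session

There is one attempt and no reset: what is moved stays moved. The work goes in short steps, Python scripts to look and compute and a tool call to move; the robot and the scene stay as the last step left them, time stands still between calls to the robot, and variables do not carry over. Pictures are saved under pics/ and viewed, and the job is handed in when it is done.

Besides the shell and the picture viewer there is one more tool, called after "Request:" by a JSON object that holds its "op" and its "data", one argument or row to a line. carry_out: Moves the arm, as the interface text tells. Shifts and turns lie within -1 to 1; 1 stands for 20 mm of shift or 0.1 rad of turn. Its arguments: {"type":"object","properties":{"increments":{"type":"array","items":{"type":"array"}},"squeeze":{"type":"number"}},"required":["increments"]}

```bash
mkdir -p pics; ls; cat > h.py <<'E'
import numpy as np,cv2
from station import *
from scipy.spatial.transform import Rotation as R
def Rm(c):
    o=np.array(c["orientation"],float)
    return o if o.shape==(3,3) else R.from_rotvec(o).as_matrix()
def cloud(name,d):
    c=get_calibration(name); v,u=np.indices(d.shape)
    P=np.stack([(u-c["cx"])/c["fx"]*d,(v-c["cy"])/c["fy"]*d,d],-1)
    W=P@Rm(c).T+np.array(c["position"]); W[d<=0]=np.nan; return W
def proj(name,p):
    c=get_calibration(name); q=(np.array(p)-c["position"])@Rm(c)
    return q[...,0]/q[...,2]*c["fx"]+c["cx"],q[...,1]/q[...,2]*c["fy"]+c["cy"]
E
python3 - <<'E'
from h import *
for n in ("scene","top"):
    im,d=get_image(n); cv2.imwrite(f"pics/{n}0.png",im); np.save(f"{n}0.npy",d); print(get_calibration(n))
o=get_obs(); print(o)
E
```

```text
pics
{'fx': 427.1239966853498, 'fy': 427.1239966853498, 'cx': 286.10733869417544, 'cy': 205.92241441920132, 'position': array([ 0.97379601, -0.61541055,  0.91531545]), 'orientation': array([-2.29134327, -0.9212226 ,  0.31605333])}
{'fx': 433.34390155023965, 'fy': 433.34390155023965, 'cx': 280.87382567102003, 'cy': 209.5049007961691, 'position': array([ 0.35170591, -0.07134265,  1.51943561]), 'orientation': array([-2.15469358,  2.19306843, -0.09763018])}
{'t': 0.1, 'q': array([-1.40597891e+00,  5.32832055e-02,  1.61413563e+00,  1.07303900e-05,
        1.47601363e+00, -1.19004800e-01]), 'dq': array([ 0.00043358, -0.00151795, -0.0036943 , -0.00040521, -0.00129524,
        0.00261014]), 'effort': array([-1.17178733e-03, -3.94909501e+01, -3.71364856e+01, -2.41712805e-04,
        3.93787224e-03, -1.85914899e-05]), 'tool_pos': array([ 0.17497563, -0.5997559 ,  0.40360299]), 'tool_rot': array([ 0.99887823,  1.33155779, -0.99675197]), 'contact_force': array([ 0.28095803,  0.35433504, -0.47329395]), 'wrist_torque': array([-0.00267936,  0.07210677,  0.01044421]), 'opening': 0.08539645038326968}
```

View pics/scene0.png

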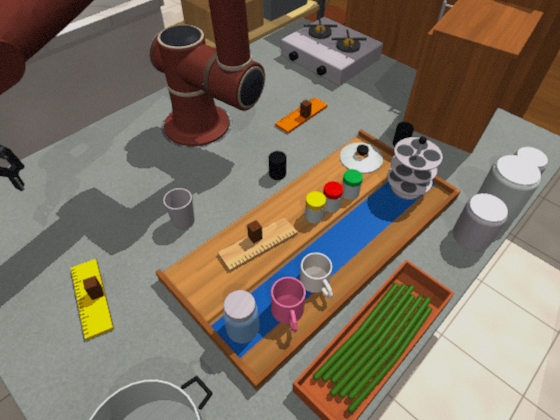

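View pics/top0.png

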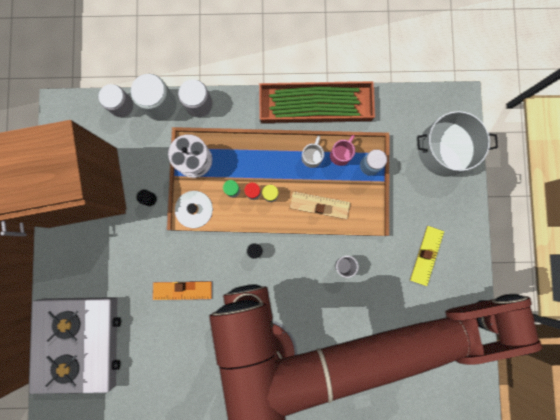

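Ruler candidates: wooden (scene 257,240 / top 320,206), yellow (top 428,256) and orange (top 182,290). I choose the wooden one lying on the board, to the right of the tins. Black look-alikes of the green tin are at top (255,250) and (146,198).

```bash
cat > m.py <<'E'
from h import *
def measure(tag, crop=False):
    out={}
    for n in ("scene","top"):
        im,d=get_image(n); cv2.imwrite(f"pics/{n}_{tag}.png",im)
        W=cloud(n,d); hsv=cv2.cvtColor(im,cv2.COLOR_BGR2HSV); out[n]=(im,W,hsv)
    return out
def blue(n,o):
    im,W,h=o[n]; z=W[...,2]
    m=(h[...,0]>100)&(h[...,0]<125)&(h[...,1]>150)&(z>0.005)&(z<0.04)
    m=cv2.morphologyEx(m.astype(np.uint8),cv2.MORPH_OPEN,np.ones((3,3)))>0
    return W[m]
def tins(n,o,roi):
    im,W,h=o[n]; r={}
    ins=(W[...,0]>roi[0])&(W[...,0]<roi[1])&(W[...,1]>roi[2])&(W[...,1]<roi[3])&(W[...,2]>.08)&(W[...,2]<.105)
    for k,(a,b) in dict(red=(-6,8),yellow=(22,34),green=(45,85)).items():
        H=h[...,0].astype(int); H=np.where(H>170,H-180,H)
        m=ins&(H>=a)&(H<=b)&(h[...,1]>140)
        P=W[m]; 
        if len(P)<10: r[k]=None; continue
        c,rad=cv2.minEnclosingCircle(P[:,:2].astype(np.float32).reshape(-1,1,2))
        r[k]=(np.round(c,4),round(rad,4),len(P),np.round(np.nanmedian(P[:,2]),4))
    return r
E
python3 - <<'E'
from m import *
o=measure("a")
for n in o:
    P=blue(n,o); print(n,len(P),P.mean(0),cv2.minAreaRect(P[:,:2].astype(np.float32)))
    print(tins(n,o,(.2,.8,-.5,.5)))
    W=o[n][1]
    # wood board top
    m=(W[...,2]>.012)&(W[...,2]<.03)
    k=cv2.connectedComponents(m.astype(np.uint8))
    nl,l=k; s=[(l==i).sum() for i in range(1,nl)]; i=1+int(np.argmax(s)); Q=W[l==i]
    print('board',max(s),np.median(Q[:,2]),cv2.minAreaRect(Q[:,:2].astype(np.float32)))
for n,q in (("top","ruler"),("scene","ruler"),("top","strip_mid"),("scene","strip_mid")):
    print(n,q,[(r["centre"],round(r["p"],2)) for r in tip_of(n,q)])
im=o["scene"][0]; cv2.imwrite("pics/crop1.png",cv2.resize(im[150:300,190:390],None,fx=4,fy=4,interpolation=2))
E
```

```text
scene 5113 [ 0.64789871 -0.08953252  0.022354  ] ((0.6477874517440796, -0.11363962292671204), (0.6340644359588623, 0.09941991418600082), 87.43031311035156)
{'red': (array([0.553 , 0.0259]), 0.0265, 269, np.float64(0.0913)), 'yellow': (array([0.5641, 0.0226]), 0.0869, 290, np.float64(0.0914)), 'green': (array([0.5631, 0.0959]), 0.0257, 235, np.float64(0.091))}
board 21956 0.021980818963812987 ((0.581064760684967, -0.0586913526058197), (0.7379034161567688, 0.3456301987171173), 87.44123840332031)
top 3471 [ 0.64224805 -0.07939873  0.01979713] ((0.648902952671051, -0.0670883059501648), (0.7309861779212952, 0.09367553144693375), 87.4945068359375)
{'red': (array([0.5361, 0.2403]), 0.2399, 196, np.float64(0.0894)), 'yellow': (array([ 0.5415, -0.0334]), 0.026, 190, np.float64(0.0892)), 'green': (array([0.5597, 0.0954]), 0.0233, 138, np.float64(0.0895))}
board 16051 0.019803664189034453 ((0.5862072706222534, -0.06297776103019714), (0.7414845824241638, 0.3552837371826172), 87.471923828125)
top ruler [([421.1, 256.7], 0.78), ([185.0, 286.8], 0.78), ([190.1, 210.9], 0.71), ([319.9, 208.4], 0.56), ([309.3, 155.8], 0.4)]
scene ruler [([254.5, 237.5], 0.71), ([97.6, 294.4], 0.68), ([303.5, 115.1], 0.6)]
top strip_mid [([278.9, 161.9], 0.73), ([277.2, 183.4], 0.43)]
scene strip_mid [([337.8, 243.4], 0.78)]
```

View pics/crop1.png

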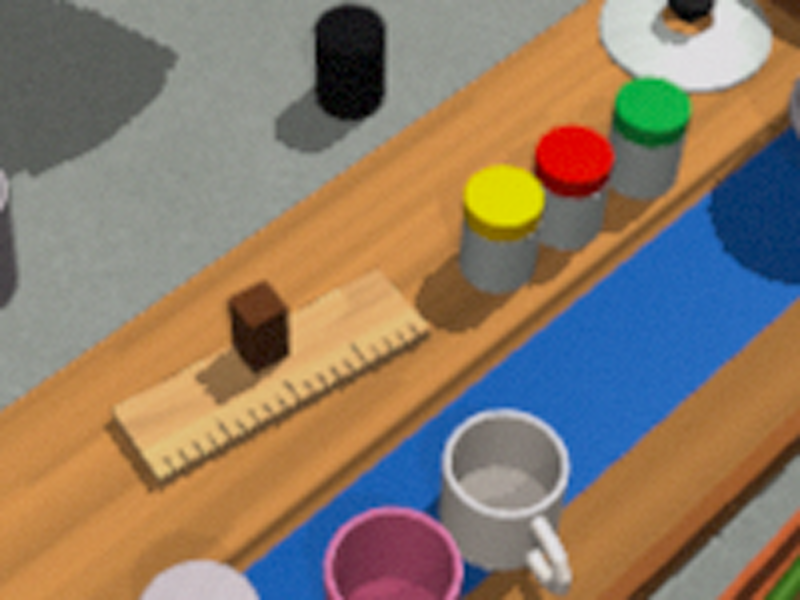

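```bash
cat >> m.py <<'E'
YAW=np.radians(-2.53)
Bx=np.array([np.cos(YAW),np.sin(YAW)]); By=np.array([-Bx[1],Bx[0]])
def ab(P): return np.stack([P[...,:2]@Bx,P[...,:2]@By],-1)
E
python3 - <<'E'
from m import *
o=measure("b")
for n in o:
    im,W,h=o[n]
    P=ab(blue(n,o)); 
    # edges in board-aligned coords, per b bin
    for b in np.arange(-.35,.3,.08):
        s=P[(P[:,1]>b)&(P[:,1]<b+.08)]
        if len(s)>50: print(n,'b%.2f'%b,np.round(np.percentile(s[:,0],[1,99]),4),end=' ')
    print(); print(tins(n,o,(.48,.63,-.1,.15)))
    # ruler bar: z 0.027..0.037
    A=ab(W); z=W[...,2]
    m=(A[...,0]>.4)&(A[...,0]<.7)&(A[...,1]<-.09)&(A[...,1]>-.36)
    dz=0.0022 if n=="scene" else 0
    bar=m&(z-dz>.0265)&(z-dz<.040)&(A[...,0]<.62)
    nl,l,st,_=cv2.connectedComponentsWithStats(bar.astype(np.uint8))
    i=1+np.argmax(st[1:,4]); Q=W[l==i][:,:2].astype(np.float32)
    print('bar',st[i],cv2.minAreaRect(Q),np.median(z[l==i]))
    post=m&(z-dz>.075)&(z-dz<.095)&(A[...,0]<.6)
    Q=W[post]; print('post',len(Q),np.median(Q,0),cv2.minAreaRect(Q[:,:2].astype(np.float32)))
    m=(z>.012)&(z<.03); nl,l,st,_=cv2.connectedComponentsWithStats(m.astype(np.uint8)); i=1+np.argmax(st[1:,4]);Q=ab(W[l==i])
    print('boardext',np.percentile(Q,[.2,99.8],axis=0))
E
```

```text
scene b-0.35 [0.6077 0.7004] scene b-0.27 [0.6037 0.6991] scene b-0.19 [0.6039 0.6949] scene b-0.11 [0.6048 0.6997] scene b-0.03 [0.605  0.7003] scene b0.05 [0.6046 0.7001] scene b0.13 [0.6046 0.7001] scene b0.21 [0.6038 0.7008] 
{'red': (array([0.5524, 0.0253]), 0.0275, 265, np.float64(0.0911)), 'yellow': (array([0.5616, 0.0212]), 0.0839, 289, np.float64(0.0914)), 'green': (array([0.5627, 0.0963]), 0.0258, 236, np.float64(0.0912))}
bar [ 218  219   79   51 1461] ((0.5031327605247498, -0.20512136816978455), (0.19600068032741547, 0.0632251650094986), 78.14020538330078) 0.03384504920837683
post 127 [ 0.49156373 -0.20128363  0.0842953 ] ((0.48971670866012573, -0.20033814013004303), (0.027338065207004547, 0.02957133948802948), 77.1415023803711)
boardext [[ 0.41326275 -0.40087577]
 [ 0.75485709  0.33256896]]
top b-0.35 [0.605  0.6947] top b-0.27 [0.6064 0.6925] top b-0.19 [0.6052 0.6844] top b-0.11 [0.6061 0.6958] top b-0.03 [0.6064 0.697 ] top b0.05 [0.6055 0.6953] top b0.13 [0.6063 0.6971] 
{'red': (array([0.5506, 0.0264]), 0.0261, 196, np.float64(0.0895)), 'yellow': (array([ 0.5415, -0.0333]), 0.026, 188, np.float64(0.0898)), 'green': (array([0.5597, 0.0945]), 0.0234, 143, np.float64(0.0892))}
bar [293 192  57  27 831] ((0.5041484832763672, -0.20756617188453674), (0.1958368420600891, 0.06656850874423981), 78.01032257080078) 0.03172072661506786
post 71 [ 0.48618579 -0.20051713  0.08155966] ((0.48766782879829407, -0.19907459616661072), (0.02781991846859455, 0.028346652165055275), 79.65948486328125)
boardext [[ 0.41122526 -0.40548241]
 [ 0.76021714  0.33116052]]
```

Clear view: the wooden ruler with a dark post is centred near scene (257,240), and the tins are yellow, red and green from right to left. Now I'll work out the approach.

```bash
cat > rel.py <<'E'
from h import *
import sys
def rel(tgt,yaw):
    o=get_obs(); p=np.array(o["tool_pos"]); Rc=R.from_rotvec(o["tool_rot"])
    x=np.array([0,0,-1.]);best=None
    for s in (1,-1):
        z=s*np.array([-np.sin(yaw),np.cos(yaw),0]); y=np.cross(z,x)
        Rt=R.from_matrix(np.stack([x,y,z],1)); dv=(Rt*Rc.inv()).as_rotvec()
        if best is None or np.linalg.norm(dv)<np.linalg.norm(best): best=dv
    print("t",o["t"],"pos",p.round(4),"shift units",((np.array(tgt)-p)/.02).round(2),"turn units",(best/.1).round(2),"f",o["contact_force"].round(1),"op",o["opening"],'q',np.round(o['q'],2))
if __name__=="__main__": rel([float(v) for v in sys.argv[1:4]],float(sys.argv[4]))
E
python3 rel.py .489 -.2015 .30 -.208
```

```text
t 0.5 pos [ 0.175  -0.6     0.4047] shift units [15.7  19.92 -5.23] turn units [-0.    0.   -4.92] f [-0.2 -0.2  0.3] op 0.08553571578420409 q [-1.41  0.05  1.61  0.    1.48 -0.12]
```

Request:
{"op": "carry_out", "data": {
  "increments": [
    [[0,0,-0.5],[0.8,1,0],1],
    [[0,0,-0.5],[0.8,1,0],1],
    [[0,0,-0.5],[0.8,1,0],1],
    [[0,0,-0.5],[0.8,1,0],1],
    [[0,0,-0.5],[0.8,1,0],1],
    [[0,0,-0.5],[0.8,1,0],1],
    [[0,0,-0.5],[0.8,1,0],1],
    [[0,0,-0.5],[0.8,1,0],1]
  ],
  "squeeze": 60
}}

```text
t: 1.3
tool_pos: [0.3047, -0.436, 0.4051]
tool_rot: [1.309, 1.139, -1.311]
contact_force: [0.1, -0.1, 0.7]
opening: 0.0856
```

Request:
{"op": "carry_out", "data": {
  "increments": [
    [[0,0,-0.5],[0.8,1,0],1],
    [[0,0,-0.4],[0.8,1,0],1],
    [[0,0,0],[0.8,1,-0.2],1],
    [[0,0,0],[0.8,1,-0.4],1],
    [[0,0,0],[0.8,1,-0.6],1],
    [[0,0,0],[0.8,1,-0.8],1],
    [[0,0,0],[0.8,1,-0.8],1],
    [[0,0,0],[0.8,1,-0.8],1]
  ]
}}

```text
t: 2.1
tool_pos: [0.4377, -0.2691, 0.3365]
tool_rot: [1.376, 1.075, -1.377]
contact_force: [-0.1, -0.1, 0.7]
opening: 0.0855
```

```bash
python3 rel.py .489 -.2015 .30 -.208
```

```text
t 2.1 pos [ 0.4377 -0.2691  0.3365] shift units [ 2.57  3.38 -1.83] turn units [0.11 0.08 0.26] f [-0.1 -0.1  0.7] op 0.08554831059965358 q [-0.7  -0.17  1.94 -0.    1.36  1.11]
```

Request:
{"op": "carry_out", "data": {
  "increments": [
    [[0.1,0.1,0.1],[0.7,0.9,-0.4],1],
    [[0,0,0.1],[0.7,0.9,-0.4],1],
    [[0,0,0],[0.6,0.8,-0.5],1],
    [[0,0,0],[0.4,0.6,-0.3],1],
    [[0,0,0],[0,0,0],1]
  ]
}}

```text
t: 2.6
tool_pos: [0.488, -0.1994, 0.301]
tool_rot: [1.36, 1.108, -1.365]
contact_force: [0.3, 1.1, -0.6]
opening: 0.0855
```

```bash
python3 rel.py .489 -.2015 .218 -.208
```

```text
t 2.6 pos [ 0.488  -0.1994  0.301 ] shift units [ 0.05 -0.1  -4.15] turn units [-0.02 -0.05  0.01] f [ 0.3  1.1 -0.6] op 0.08547904262671373 q [-0.53 -0.09  1.93 -0.    1.31  1.25]
```

Request:
{"op": "carry_out", "data": {
  "increments": [
    [[0,0,0],[0,-0.1,-0.8],1],
    [[0,0,0],[0,0,-0.8],1],
    [[0,0,0],[0,0,-0.8],1],
    [[0,0,0],[0,0,-0.7],1],
    [[0,0,0],[0,0,-0.7],1],
    [[0,0,0],[0,0,-0.3],1],
    [[0,0,0],[0,0,0],1]
  ]
}}

```text
t: 3.3
tool_pos: [0.4861, -0.2054, 0.2141]
tool_rot: [1.361, 1.102, -1.368]
contact_force: [-0.3, 0.5, 0.1]
opening: 0.0856
```

```bash
python3 rel.py .489 -.2015 .218 -.208; python3 - <<'E'
from h import *
im,d=get_image("scene"); cv2.imwrite("pics/s3.png",cv2.resize(im[150:300,170:370],None,fx=4,fy=4,interpolation=2))
E
```

```text
t 3.3 pos [ 0.4861 -0.2054  0.2141] shift units [0.15 0.2  0.19] turn units [ 0.02 -0.04  0.05] f [-0.3  0.5  0.1] op 0.08561485264541734 q [-0.54  0.02  1.98 -0.    1.14  1.25]
```

View pics/s3.png

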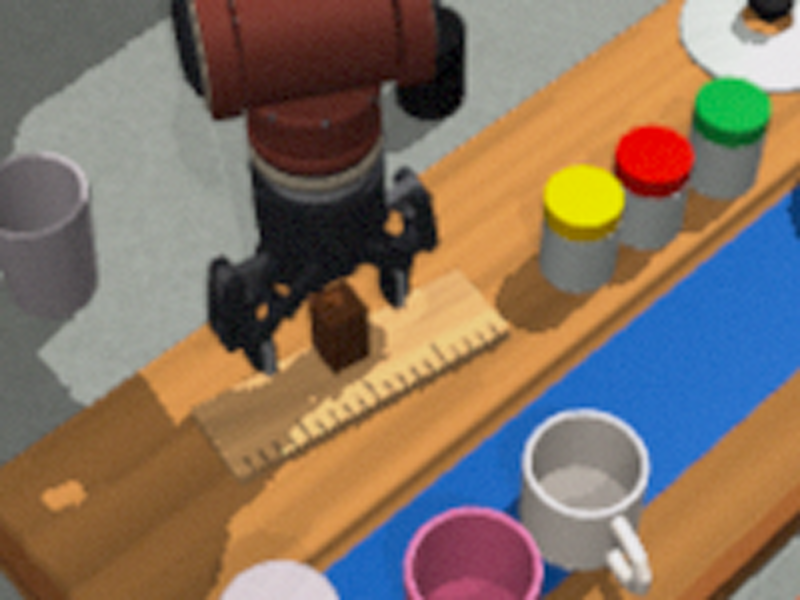

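Request:
{"op": "carry_out", "data": {
  "increments": [
    [[0,0,0],[0.1,0.2,0.2],1],
    [[0,0,0],[0,0,0],0.6],
    [[0,0,0],[0,0,0],0],
    [[0,0,0],[0,0,0],0],
    [[0,0,0],[0,0,0],0],
    [[0,0,0],[0,0,0],0],
    [[0,0,0],[0,0,0],0],
    [[0,0,0],[0,0,0],0]
  ],
  "squeeze": 60
}}

```text
t: 4.15
tool_pos: [0.49, -0.2016, 0.2226]
tool_rot: [1.362, 1.095, -1.364]
contact_force: [0.8, -0.9, 1.2]
opening: 0.0271
```

Request:
{"op": "carry_out", "data": {
  "increments": [
    [[0,0,0],[0,0,0.5],0],
    [[0,0,0.4],[-0.5,0,0.3],0],
    [[0,0,0.4],[-0.7,0,0],0],
    [[0,0,0.4],[-0.7,0,0],0],
    [[0,0,0.3],[-0.2,0,0],0],
    [[0,0,0],[0,0,0],0]
  ]
}}

```text
t: 4.75
tool_pos: [0.4458, -0.2011, 0.2398]
tool_rot: [1.248, 1.179, -1.252]
contact_force: [-0.0, 1.0, -1.3]
opening: 0.0273
```

```bash
python3 rel.py .447 .025 .235 -.0442; python3 - <<'E'
from h import *
im,d=get_image("scene"); cv2.imwrite("pics/s4.png",cv2.resize(im[150:300,170:370],None,fx=4,fy=4,interpolation=2))
E
```

```text
t 4.75 pos [ 0.4458 -0.2011  0.2398] shift units [ 0.06 11.31 -0.24] turn units [0.04 0.   0.12] f [-0.   1.  -1.3] op 0.027305029633203307 q [-0.58 -0.11  2.06 -0.    1.19  1.05]
```

View pics/s4.png

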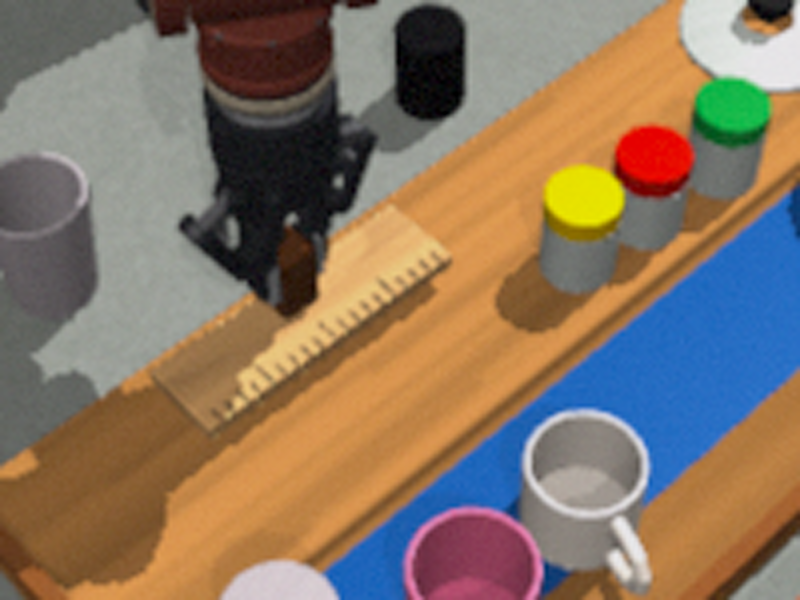

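Request:
{"op": "carry_out", "data": {
  "increments": [
    [[0,0,0.1],[0,0.8,0],0],
    [[0,0,0],[0,0.9,0],0],
    [[0,0,0],[0,0.9,0],0],
    [[0,0,0],[0,0.9,0],0],
    [[0,0,0],[0,0.9,0],0],
    [[0,0,0],[0,0.9,0],0],
    [[0,0,0],[0,0.9,0],0],
    [[0,0,0],[0,0,0],0]
  ]
}}

```text
t: 5.6
tool_pos: [0.4466, -0.0677, 0.2407]
tool_rot: [1.243, 1.186, -1.244]
contact_force: [0.4, 0.0, -1.2]
opening: 0.0271
```

```bash
python3 rel.py .447 .025 .235 -.0442
```

```text
t 5.6 pos [ 0.4466 -0.0677  0.2407] shift units [ 0.02  4.64 -0.28] turn units [ 0.01 -0.    0.03] f [ 0.4  0.  -1.2] op 0.02714520469122266 q [-0.32 -0.21  2.15 -0.    1.2   1.3 ]
```

Request:
{"op": "carry_out", "data": {
  "increments": [
    [[0,0,0],[0,0.8,0],0],
    [[0,0,0],[0,0.9,0],0],
    [[0,0,0],[0,0.9,0],0],
    [[0,0,0],[0,0.9,0],0],
    [[0,0,0],[0,0.8,0],0],
    [[0,0,0],[0,0.4,0],0],
    [[0,0,0],[0,0,0],0]
  ]
}}

```text
t: 6.3
tool_pos: [0.4471, 0.0306, 0.2415]
tool_rot: [1.241, 1.185, -1.243]
contact_force: [0.7, 0.1, -2.4]
opening: 0.0273
```

```bash
python3 rel.py .447 .025 .225 -.0442; python3 - <<'E'
from h import *
im,d=get_image("scene"); cv2.imwrite("pics/s5.png",cv2.resize(im[100:300,200:460],None,fx=3,fy=3,interpolation=2))
E
```

```text
t 6.3 pos [0.4471 0.0306 0.2415] shift units [-0.01 -0.28 -0.82] turn units [0.02 0.01 0.01] f [ 0.7  0.1 -2.4] op 0.027301254626060863 q [-0.1  -0.22  2.16 -0.    1.21  1.52]
```

View pics/s5.png

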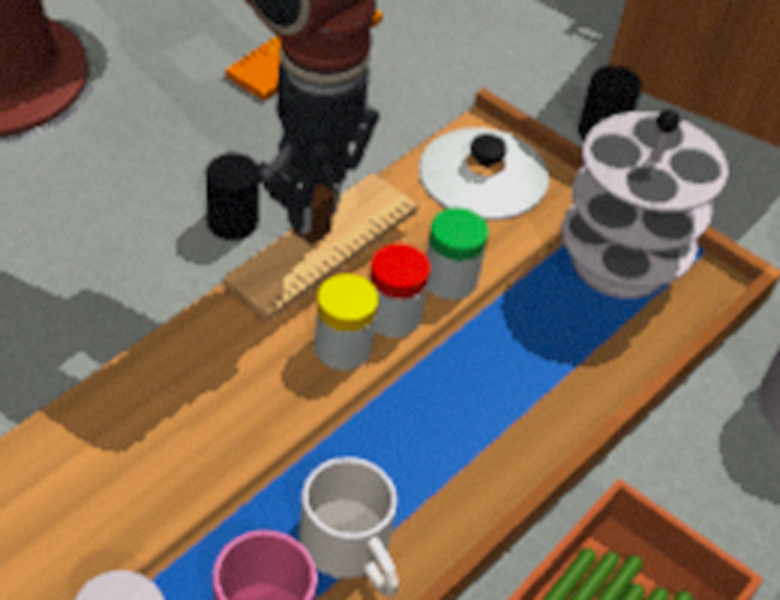

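Request:
{"op": "carry_out", "data": {
  "increments": [
    [[0,0,0],[0,-0.3,-0.3],0],
    [[0,0,0],[0,0,-0.3],0],
    [[0,0,0],[0,0,-0.1],0],
    [[0,0,0],[0,0,0],0]
  ]
}}

```text
t: 6.75
tool_pos: [0.4472, 0.0216, 0.226]
tool_rot: [1.242, 1.183, -1.247]
contact_force: [0.3, 0.3, -1.1]
opening: 0.0272
```

```bash
python3 rel.py .5835 .019 .225 -.0442; python3 - <<'E'
from h import *
im,d=get_image("scene"); W=cloud("scene",d); m=(W[...,2]>.025)&(W[...,2]<.06)&(W[...,0]>.42)&(W[...,0]<.51)&(W[...,1]<.0)&(W[...,1]>-.06); print(np.nanmedian(W[m],0))
E
```

```text
t 6.75 pos [0.4472 0.0216 0.226 ] shift units [ 6.81 -0.13 -0.05] turn units [ 0.04 -0.    0.05] f [ 0.3  0.3 -1.1] op 0.027167459329479345 q [-0.12 -0.2   2.17 -0.    1.17  1.5 ]
[ 0.46183959 -0.03026492  0.03713853]
```

Request:
{"op": "carry_out", "data": {
  "increments": [
    [[0,0,0.05],[0.5,0,0],0],
    [[0,0,0],[0.5,0,0],0],
    [[0,0,0],[0.4,0,0],0],
    [[0,0,0],[0.4,-0.02,0],0],
    [[0,0,0],[0.4,-0.02,0],0],
    [[0,0,0],[0.4,-0.02,0],0],
    [[0,0,0],[0,0,0],0]
  ]
}}

```text
t: 7.5
tool_pos: [0.5025, 0.0206, 0.2252]
tool_rot: [1.232, 1.196, -1.252]
contact_force: [-1.3, -0.1, -0.7]
opening: 0.0276
```

```bash
python3 rel.py .5835 .019 .225 -.0442; python3 - <<'E'
from h import *
im,d=get_image("scene"); cv2.imwrite("pics/s6.png",cv2.resize(im[100:300,200:460],None,fx=3,fy=3,interpolation=2))
E
```

```text
t 7.5 pos [0.5025 0.0206 0.2252] shift units [ 4.05 -0.08 -0.01] turn units [ 0.03 -0.13 -0.02] f [-1.3 -0.1 -0.7] op 0.02757489067004728 q [-0.11 -0.05  2.03 -0.    1.17  1.51]
```

View pics/s6.png

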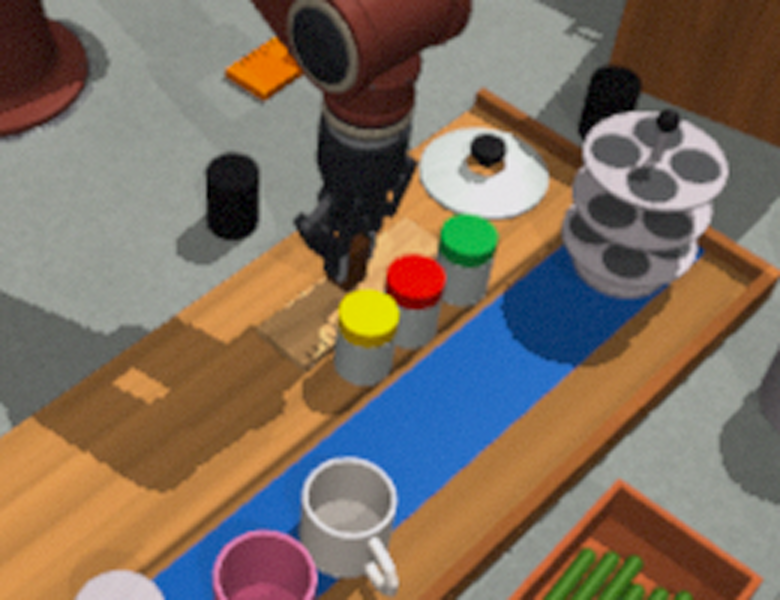

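Request:
{"op": "carry_out", "data": {
  "increments": [
    [[0,-0.1,0],[0.4,-0.02,0],0],
    [[0,0,0],[0.4,-0.02,0],0],
    [[0,0,0],[0.4,-0.02,0],0],
    [[0,0,0],[0.4,-0.02,0],0],
    [[0,0,0],[0.4,-0.02,0],0],
    [[0,0,0],[0.4,-0.02,0],0],
    [[0,0,0],[0.3,-0.02,0],0],
    [[0,0,0],[0,0,0],0]
  ]
}}

```text
t: 8.35
tool_pos: [0.5511, 0.0191, 0.2244]
tool_rot: [1.215, 1.223, -1.272]
contact_force: [0.0, 0.2, -1.8]
opening: 0.0275
```

```bash
python3 rel.py .5835 .019 .225 -.0442; python3 - <<'E'
from m import *
o=measure("c")
for n in o:
    print(n,{k:(v and (np.round(ab(np.array(v[0]))-[.592,0],4),v[1:])) for k,v in tins(n,o,(.53,.7,-.1,.15)).items()})
cv2.imwrite("pics/s7.png",cv2.resize(o["scene"][0][100:300,200:460],None,fx=3,fy=3,interpolation=2))
E
```

```text
t 8.35 pos [0.5511 0.0191 0.2244] shift units [ 1.62 -0.    0.03] turn units [ 0.01 -0.45 -0.05] f [ 0.   0.2 -1.8] op 0.027496056328898538 q [-0.1   0.07  1.91 -0.01  1.2   1.51]
scene {'red': (array([0.019 , 0.0505]), (0.0266, 281, np.float64(0.0916))), 'yellow': (array([0.0194, 0.0562]), (0.0921, 315, np.float64(0.0911))), 'green': (array([0.0193, 0.1216]), (0.0261, 263, np.float64(0.0913)))}
top {'red': None, 'yellow': (array([ 0.0165, -0.0161]), (0.023, 66, np.float64(0.088))), 'green': None}
```

View pics/s7.png

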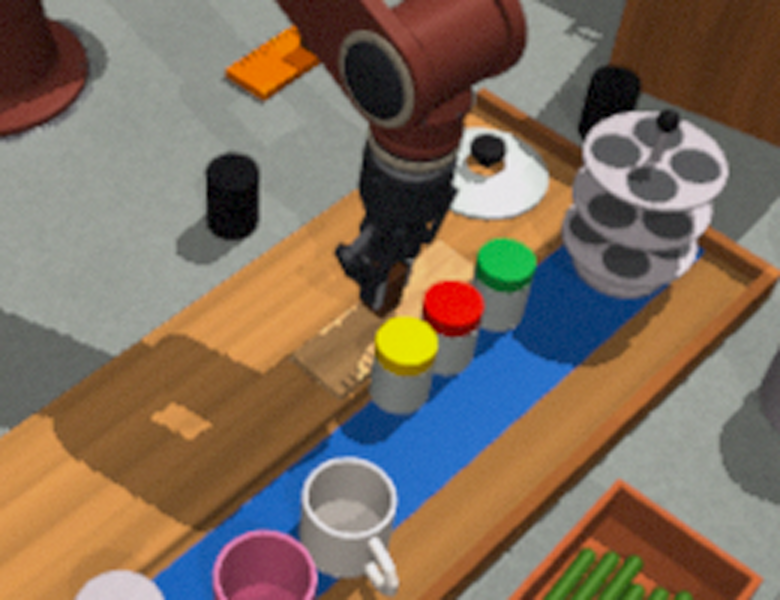

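Request:
{"op": "carry_out", "data": {
  "increments": [
    [[0,-0.15,0],[0.25,-0.02,0],0],
    [[0,-0.15,0],[0.3,-0.02,0],0],
    [[0,-0.15,0],[0.3,-0.02,0],0],
    [[0,-0.1,0],[0.3,0,0],0],
    [[0,0,0],[0.1,0,0],0],
    [[0,0,0],[0,0,0],0]
  ]
}}

```text
t: 9.05
tool_pos: [0.5717, 0.0184, 0.2231]
tool_rot: [1.231, 1.198, -1.245]
contact_force: [-1.0, -0.9, -1.2]
opening: 0.0275
```

```bash
cat > chk.py <<'E'
from m import *
import sys
o=measure(sys.argv[1])
for n in o:
    im,W,h=o[n]
    r=tins(n,o,(.53,.75,-.08,.17))
    # yellow: restrict to y<0.01
    W2=W.copy(); W2[W[...,1]>.005]=np.nan
    r["yellow"]=tins(n,{n:(im,W2,h)},(.53,.75,-.08,.01))["yellow"]
    print(n,{k:(v and (np.round(ab(np.array(v[0]))-[.592,0],4),v[1:])) for k,v in r.items()})
cv2.imwrite("pics/z%s.png"%sys.argv[1],cv2.resize(o["scene"][0][100:300,200:460],None,fx=3,fy=3,interpolation=2))
E
python3 rel.py .5835 .019 .225 -.0442; python3 chk.py d
```

```text
t 9.05 pos [0.5717 0.0184 0.2231] shift units [0.59 0.03 0.1 ] turn units [ 0.01 -0.11 -0.07] f [-1.  -0.9 -1.2] op 0.027505002081028004 q [-0.1   0.11  1.87 -0.    1.17  1.51]
scene {'red': (array([0.0302, 0.0416]), (0.0438, 301, np.float64(0.0913))), 'yellow': (array([ 0.0468, -0.0089]), (0.027, 323, np.float64(0.0912))), 'green': (array([0.0461, 0.1228]), (0.0262, 271, np.float64(0.0913)))}
top {'red': None, 'yellow': (array([ 0.0429, -0.0137]), (0.0228, 70, np.float64(0.0889))), 'green': (array([0.0481, 0.1458]), (0.0105, 12, np.float64(0.0893)))}
```

View pics/zd.png

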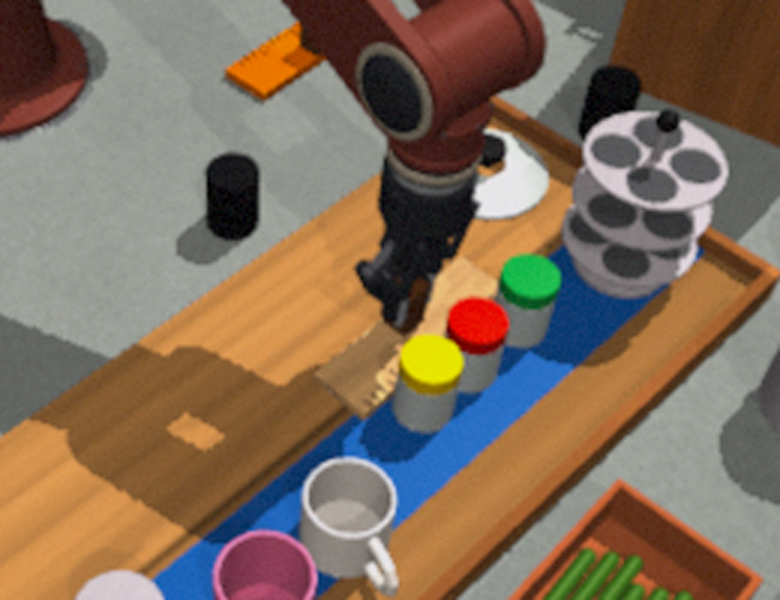

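Request:
{"op": "carry_out", "data": {
  "increments": [
    [[0,-0.05,0],[0.25,0,0.05],0],
    [[0,-0.05,0],[0.25,0,0.05],0],
    [[0,-0.05,0],[0.2,0,0],0],
    [[0,0,0],[0,0,0],0],
    [[0,0,0],[0,0,0],0]
  ]
}}

```text
t: 9.65
tool_pos: [0.5837, 0.0186, 0.2229]
tool_rot: [1.233, 1.196, -1.242]
contact_force: [-3.9, 1.0, 0.7]
opening: 0.0269
```

```bash
python3 rel.py .5835 .019 .225 -.0442; python3 chk.py e
```

```text
t 9.65 pos [0.5837 0.0186 0.2229] shift units [-0.01  0.02  0.1 ] turn units [ 0.01 -0.06 -0.07] f [-3.9  1.   0.7] op 0.026862578725781825 q [-0.1   0.14  1.84 -0.    1.17  1.51]
scene {'red': (array([0.0373, 0.0503]), (0.0472, 302, np.float64(0.0912))), 'yellow': (array([ 0.0591, -0.0081]), (0.0271, 329, np.float64(0.0911))), 'green': (array([0.0576, 0.1241]), (0.0265, 277, np.float64(0.0912)))}
top {'red': None, 'yellow': (array([ 0.0574, -0.0148]), (0.0228, 67, np.float64(0.0891))), 'green': (array([0.061 , 0.1459]), (0.0106, 10, np.float64(0.0892)))}
```

Request:
{"op": "carry_out", "data": {
  "increments": [
    [[0,0,0],[-0.3,0,0],0],
    [[0,0,0],[-0.6,0.02,0.1],0],
    [[0,0,0],[-0.8,0.03,0.1],0],
    [[0,0,0],[-0.9,0.03,0],0],
    [[0,0,0],[-0.9,0.03,0],0],
    [[0,0,0],[-0.9,0.03,0],0],
    [[0,0,0],[-0.5,0,0],0],
    [[0,0,0],[0,0,0],0]
  ]
}}

```text
t: 10.55
tool_pos: [0.4809, 0.0215, 0.2295]
tool_rot: [1.241, 1.183, -1.229]
contact_force: [0.4, -0.1, -1.9]
opening: 0.0274
```

```bash
python3 rel.py .487 .019 .222 -.0442; python3 chk.py f
```

```text
t 10.55 pos [0.4809 0.0215 0.2295] shift units [ 0.3  -0.13 -0.38] turn units [ 0.01  0.1  -0.07] f [ 0.4 -0.1 -1.9] op 0.027434824944284363 q [-0.11 -0.12  2.09  0.    1.16  1.5 ]
scene {'red': (array([0.059 , 0.0518]), (0.0284, 304, np.float64(0.0914))), 'yellow': (array([ 0.059 , -0.0083]), (0.0269, 323, np.float64(0.0912))), 'green': (array([0.0574, 0.1244]), (0.0278, 282, np.float64(0.0911)))}
top {'red': (array([0.0554, 0.052 ]), (0.0251, 175, np.float64(0.089))), 'yellow': (array([ 0.0545, -0.0085]), (0.0238, 156, np.float64(0.0889))), 'green': (array([0.0559, 0.1242]), (0.0268, 187, np.float64(0.0892)))}
```

View pics/zf.png

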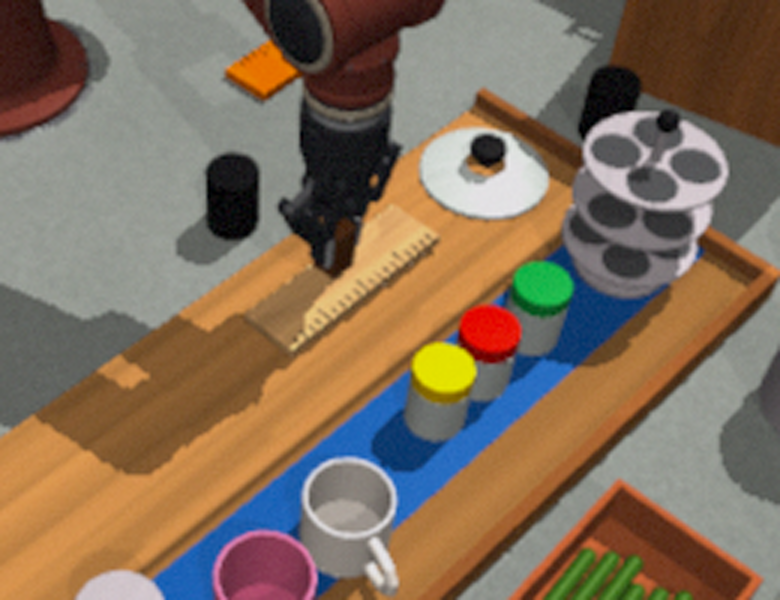

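Request:
{"op": "carry_out", "data": {
  "increments": [
    [[0,0.1,0],[0,0,-0.2],0],
    [[0,0,0],[0,0,-0.1],0],
    [[0,0,0],[0,0,-0.1],0],
    [[0,0,0],[0,0,0],0]
  ]
}}

```text
t: 11.05
tool_pos: [0.4845, 0.0211, 0.2225]
tool_rot: [1.238, 1.188, -1.235]
contact_force: [-2.3, 0.4, 2.1]
opening: 0.0274
```

```bash
python3 rel.py .487 .019 .222 -.0442
```

```text
t 11.05 pos [0.4845 0.0211 0.2225] shift units [ 0.12 -0.11 -0.02] turn units [ 0.01  0.03 -0.07] f [-2.3  0.4  2.1] op 0.02740335389786589 q [-0.11 -0.09  2.08 -0.    1.15  1.5 ]
```

Contact with the board (force in z rose from −1.9 to +2.1 N). Releasing gently, then rising straight up.

Request:
{"op": "carry_out", "data": {
  "increments": [
    [[0,0,0],[0,0,-0.02],0],
    [[0,0,0],[0,0,0],0.5],
    [[0,0,0],[0,0,0],0.8],
    [[0,0,0],[0,0,0],1],
    [[0,0,0],[0,0,0],1],
    [[0,0,0],[0,0,0],1]
  ]
}}

```text
t: 11.65
tool_pos: [0.4855, 0.021, 0.2229]
tool_rot: [1.238, 1.187, -1.234]
contact_force: [-0.5, -0.1, 0.9]
opening: 0.0854
```

Request:
{"op": "carry_out", "data": {
  "increments": [
    [[0,0,0],[0,0,0.5],1],
    [[0,0,0],[0,0,1],1],
    [[0,0,0],[0,0,1],1],
    [[0,0,0],[0,0,1],1],
    [[0,0,0],[0,0,1],1],
    [[0,0,0],[0,0,1],1],
    [[0,0,0],[-0.5,0,1],1],
    [[0,0,0],[0,0,0],1]
  ]
}}

```text
t: 12.45
tool_pos: [0.4741, 0.0212, 0.3623]
tool_rot: [1.239, 1.185, -1.232]
contact_force: [1.4, 0.2, -0.1]
opening: 0.0853
```

```bash
python3 rel.py .487 .019 .222 -.0442; python3 chk.py g; python3 - <<'E'
from m import *
o=measure("h")
im,W,h=o["scene"]; A=ab(W); z=W[...,2]-.0022
bar=(A[...,0]>.4)&(A[...,0]<.6)&(A[...,1]>-.15)&(A[...,1]<.16)&(z>.0265)&(z<.04)
print('bar z',np.percentile(z[bar],[5,50,95])); Q=ab(W[bar]).astype(np.float32); print(cv2.minAreaRect(Q))
P=(A[...,0]>.4)&(A[...,0]<.56)&(A[...,1]>-.0)&(A[...,1]<.1)&(z>.075)&(z<.095); print('post',A[P].mean(0)-[.592,0],z[P].mean())
E
```

```text
t 12.45 pos [0.4741 0.0212 0.3623] shift units [ 0.64 -0.11 -7.02] turn units [ 0.02  0.07 -0.07] f [ 1.4  0.2 -0.1] op 0.08531357559101511 q [-0.11 -0.29  2.   -0.    1.43  1.5 ]
scene {'red': (array([0.0584, 0.0512]), (0.0267, 299, np.float64(0.0912))), 'yellow': (array([ 0.0594, -0.008 ]), (0.0275, 324, np.float64(0.0914))), 'green': (array([0.0576, 0.1235]), (0.0273, 281, np.float64(0.0912)))}
top {'red': (array([0.055 , 0.0519]), (0.025, 171, np.float64(0.0889))), 'yellow': (array([ 0.0554, -0.009 ]), (0.0244, 155, np.float64(0.089))), 'green': (array([0.057 , 0.1237]), (0.027, 184, np.float64(0.0891)))}
bar z [0.02846421 0.03158652 0.03474973]
((0.49785685539245605, 0.04393225163221359), (0.0628056600689888, 0.2034759670495987), 0.750909686088562)
post [-0.10773212  0.04093226] 0.08142771713856242
```

View pics/scene_g.png

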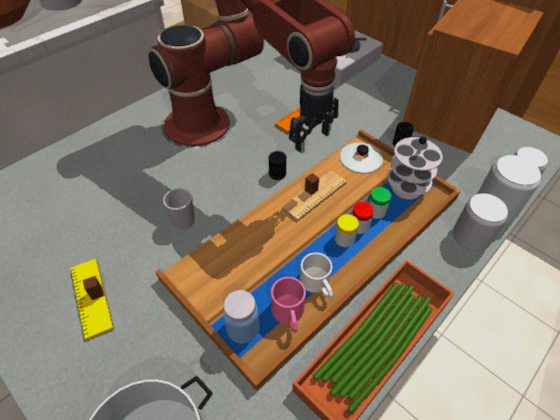

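The picture shows the tins upright in a row on the strip (scene 347,228 / 363,215 / 380,200). The ruler lies flat at (318,197) on bare wood, and the arm is clear.

```bash
python3 -c "
from station import *; print(finish_job())"
```

```text
the job is handed in; nothing more can be done
None
```

I pushed the three tins back onto the blue strip with the wooden ruler held by its grip. Then I laid the ruler flat on the bare wood, let go, raised the arm clear and handed the job in at about 12.6 s. No verdict was reported.

My last checks, with depths measured in the shelf's frame:

| Thing | Depth, scene camera | Depth, top camera |
|---|---|---|
| Red tin | 58 mm | 55 mm |
| Yellow tin | 59 mm | 55 mm |
| Green tin | 58 mm | 57 mm |
| Ruler (post) | about -108 mm | not measured |

- **Tins:** all three stand upright in line, about 2 mm apart in depth. The strip runs from 10 to 110 mm, so they are wholly on it.
- **Ruler:** it lies flat with its top at z ≈ 32 mm, about where a 12 mm bar on the 20 mm board should be.
- **Other things:** by eye, nothing else in the last scene picture looks moved; I did not measure it.
- **Disagreement:** the two cameras differ by 2–4 mm in depth, a shift that is nearly the same for all three tins.

No check failed. The arm tilted about 0.045 rad while pushing, and I corrected that before the final part of the push.

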